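# Tip the ball bin and scoop the bearing balls onto the counting scale

### The job

Tip the yellow bin on its stand all the way down by pressing its red tab, so that the two steel bearing balls gather in its pointed corner. Then scoop both balls out of that corner with the red-handled scoop, tilting its mouth up so that they stay in and leaving the bin tipped, and set the loaded scoop down level in the middle of the counting scale's steel pan.

Things in the scene. Friction and masses are not known exactly. Their poses are not given: they have to be found in the camera images.
- stand: Dark steel stand, fixed to the bench, that carries the yellow tipping bin between two cheeks 89 mm high, 148 mm apart outside. Origin: on the bench, midway between the cheeks; z up; -x is the side of the bin's pointed corner and red tab, roughly towards the robot. The tipping axis runs along the stand's y, 75 mm above the origin.
- bin (a joint): Tipping angle of the yellow bin, rad: 0 level (as found), grows as the red tab on its -x end goes down, end stop at 0.244 (14 degrees). A stiff hinge: the bin stays where it is left; about 4 N down on the tab moves it. Bin axes: as the stand's when level, turning with the bin.
- bin_tab (a point): Where to press: middle of the top of the bin's red tab, a plate 50 mm wide (y), 40 mm (x), 5 mm thick. In bin axes it lies 150 mm to -x of the tipping axis and 26.5 mm above it, so it swings down and back in an arc, 37 mm down in all. Its axes are the bin's.
- bin_corner (a point): Pointed corner of the bin: the point on its inner floor where two walls meet at 130 degrees. In bin axes it lies 115 mm to -x of the tipping axis, 12 mm below it. From here the inside widens to 110 mm (26 mm along +x), then runs 174 mm to the far wall. Walls 42 mm high, 4 mm thick, square to the floor. Its axes are the bin's: z is square to the flat floor.
- scoop: Aluminium scoop, 74 mm wide, 85 mm long, 120 g, loose. Origin: underside, mid length; z up, mouth to -x. Flat 2 mm floor; mouth edge is a 5 mm high rolled rim, pointed 130 degrees like the bin's corner, point at x -45. Sides 26 mm high from x -22; back wall x 40, 45 mm high. Red upright handle 30 (x) by 22 mm (y), centred at x 25, y 0, from 38 to 110 mm up: pinch it across y.
- scale: White counting scale, fixed. Origin: on the bench under the centre of its steel pan; z up. The pan is 150 mm (x) by 160 mm (y), its top 55 mm above the bench; its white housing, 42 mm high, reaches 145 mm to -x.
- ball1_center (a point): Centre of a polished steel bearing ball, 30 mm diameter, 110 g, loose in the yellow bin; it rolls once the bin is tipped. Pinned against the corner walls it rolls over the scoop rim at a push of about 5 to 10 N.
- ball2_center (a point): Centre of the second such ball.
There are look-alikes about, which are no part of the job. Leave any black or orange look-alike of the part that bears ball2_center alone.

How it is judged:
By the outcome, as a careful person would: the job done as asked, in the order asked, and still so for the second after the job is handed in, with the robot touching nothing.
It also fails if it takes over 66 s, if anything falls off the work surface, if the arm or the gripper's body presses on something with over 40 N, if the wrist force passes 120 N, or if a joint passes its speed limit or range.

### The arm

A 7-joint arm with a two-finger parallel gripper is mounted at the origin on the work surface. World frame = base frame: x ahead of the robot, y to its left, z up, the work surface at z = 0. Lengths are in m, angles in degrees, forces in N, time in s.
With the tool pointing down it reaches from about 0.4 to 0.85 m from the base axis. Payload 4.4 kg.
Tool frame: the origin (TCP) lies midway between the tips of the shut fingers; the grasp point (between the pads) lies 19 mm behind it; z points along the fingers, y is the line along which they close (so a half turn about z gives the same grasp; the last joint's range is limited). The gripper opens to 94 mm and grips with 3 to 60 N. Pads are 16 mm wide; open, the fingers measure 119 mm over their backs; the gripper's body (75 mm by 177 mm) begins 78 mm behind the grasp point.
Start: joints at [67.048, 36.005, 2.206, 86.941, -1.547, 57.084, -1.146], TCP at [0.214, -0.614, 0.205] pointing down, gripper open.
Joint ranges: [-175.42, 175.42], [-21.48, 121.26], [-71.46, 75.88], [10.55, 141.38], [-63.04, 243.04], [13.31, 113.54], [-168.57, 168.57]. Speed limits (degrees/s): [147.25, 147.25, 180, 180, 180, 180, 180].

### API

Orientations are given as [roll, pitch, yaw] about the fixed x, y, z axes, in that order (R = Rz(yaw) Ry(pitch) Rx(roll)).
In Python, from plant import read_state, snapshot, camera_params, job_done gives the robot as it stands.
- The arm moves only by the tool drive_tool, never from a script. Its argument "rows" is a list of rows, each a list of 3 entries, a list of its own where there are three numbers: the shift along the tool's x, y, z as a fraction of full scale, then the turn, a rotation vector about the tool's x, y, z as a fraction of full scale, then the opening, from 0 (shut) to 1 (fully open). In form: [[[x, y, z], [rx, ry, rz], fingers], ...]. A call has 1 to 10 rows; each row is the pose to reach, as a shift and turn from the pose commanded when the call began, along the tool's axes at that moment, turning the shorter way round; what a row does not reach only later rows make up. Full scale, the value 1, is 20 cm for a shift and 180 degrees for a turn. A row lasts 1/12 s, in which the tool goes at most 41.7 mm and 7.16 degrees, less where a joint would pass 70% of its speed; a pose out of reach is approached as far as the arm can. A call with a number of a shift or a turn outside -1 to 1 is refused whole. A call with a gripper value outside its range is refused whole. The fingers move at their own pace and stop on an object; "newtons" is the grip in N (left out, the last holds). Time passes only in rows, so rows that repeat a pose let the fingers close. It gives the time, the measured TCP pose, the force, the opening and the grip force at its end, in the units of the state.
- read_state(): the state, without advancing time (a new reading comes with each control period).
- snapshot(name): name is "scene" or "side" or "wrist"; returns the picture (400x640x3 uint8, red, green, blue); there is no depth.
- camera_params(name): a dict with "fx", "fy", "cx", "cy" (pixels), "distortion" ([k1, k2, p1, p2, k3] as OpenCV has them; the pictures are not rectified), "xyz" and "attitude" of the camera in the world. Camera axes: x right, y down, z forward; pixel columns grow to the right and rows downward; lengths in m; the calibration is good to about 2 mm. A picture is of the moment at which its call begins: read the wrist's pose just before it. camera_params takes no time and is no camera call; for the wrist camera it gives the pose at the moment of the call.
- job_done(): hands the job in; it is judged then, once.
The state is a dict: "t": time; "joint_positions": joint angles; "joint_velocities": joint speeds; "effort": joint torques, N m; "position": TCP position; "tool_rot": TCP orientation; "contact_force": force on the tool from outside, world axes, zero at the start; "wrist_torque": the same for the moment, N m; "width": finger opening in m; "grip_force": force on a finger pad.
Only numpy, scipy, OpenCV 4.12 (cv2) and the standard library are available. Lean on these libraries where they do the work, as an engineer would, in place of code of your own. Each camera call takes 0.05 s, during which the arm holds its last target. There are 200 camera calls.

## Working session

There is one attempt and no reset: what is moved stays moved. The work goes in short steps, Python scripts to look and compute and a tool call to move; the robot and the scene stay as the last step left them, time stands still between calls to the robot, and variables do not carry over. Pictures are saved under pics/ and viewed, at most 10 in all, crops included, and the job is handed in when it is done.

Besides the shell and the picture viewer there is one more tool, called after "Emit:" by a JSON object that holds its "fn" and its "kwargs". drive_tool: Moves the arm, as the interface text tells. Its arguments: {"type":"object","properties":{"rows":{"type":"array","items":{"type":"array"}},"newtons":{"type":"number"}},"required":["rows"]}

```bash
mkdir -p pics; ls
python3 - <<'E'
from plant import *
import cv2
for n in("scene","side"):
    cv2.imwrite(f"pics/{n}0.png",snapshot(n)[:,:,::-1]); print(camera_params(n))
print(camera_params("wrist")); print(read_state())
E
```

```text
pics
{'fx': 409.1884316614645, 'fy': 409.1884316614645, 'cx': 324.7682882037819, 'cy': 200.14719395030434, 'distortion': array([0.02520936, 0.        , 0.        , 0.        , 0.        ]), 'xyz': array([0.98526183, 0.54890114, 0.87772399]), 'attitude': array([-140.93506855,   -0.60540281,  149.31469334])}
{'fx': 508.98347856575793, 'fy': 508.98347856575793, 'cx': 315.34146300040123, 'cy': 192.4317876060646, 'distortion': array([-0.04054524,  0.        ,  0.        ,  0.        ,  0.        ]), 'xyz': array([0.28875961, 0.65372385, 0.81863601]), 'attitude': array([-133.99758755,   -0.50750233, -151.39063861])}
{'fx': 336.02044837174185, 'fy': 336.02044837174185, 'cx': 314.92373870242204, 'cy': 195.65836797713118, 'distortion': array([-0.03474635,  0.        ,  0.        ,  0.        ,  0.        ]), 'xyz': array([ 0.28184234, -0.59042866,  0.38522822]), 'attitude': array([ 1.65559454e+02,  2.30973858e-02, -7.07757868e+01])}
{'t': 0.1, 'joint_positions': array([67.04749178, 36.05340382,  2.2006264 , 86.9875044 , -1.54765525,
       57.08355768, -1.14693513]), 'joint_velocities': array([-0.02714826, -0.02061924,  0.01351682, -0.2845037 , -0.08397145,
        0.00153787, -0.03618989]), 'effort': array([ 1.23500260e-03, -5.50797021e+01,  1.14688687e+00, -1.87118036e+01,
       -5.21655707e-02,  1.92040420e-02,  4.79513824e-05]), 'position': array([ 0.21344057, -0.61334882,  0.20466324]), 'tool_rot': array([-1.79905118e+02, -9.14828853e-04,  1.91828214e+01]), 'contact_force': array([0.20680517, 0.49501803, 0.23334617]), 'wrist_torque': array([-0.04489933, -0.03156074, -0.00143178]), 'grip_force': 0.0, 'width': 0.09385462957414674}
```

View pics/scene0.png

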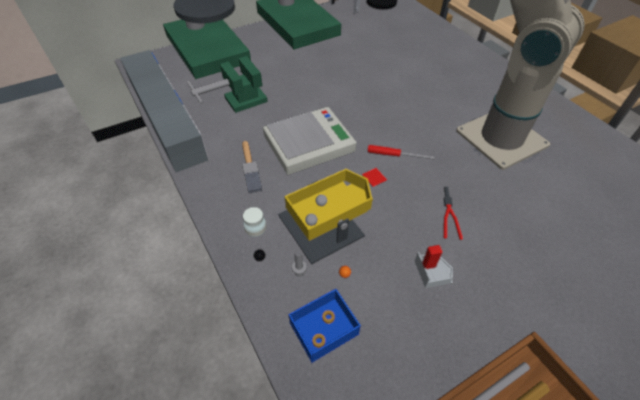

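View pics/side0.png

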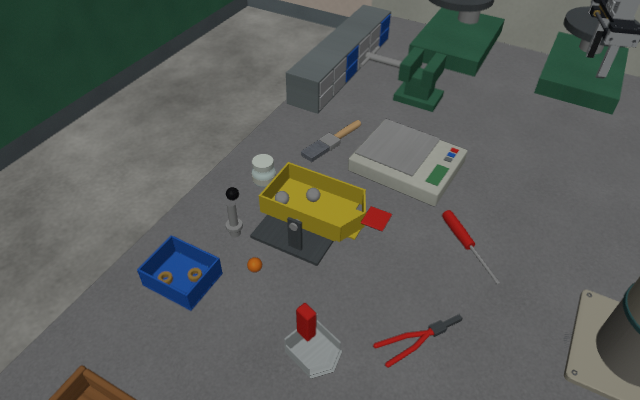

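The scene view shows the bin at (330,200), its red tab at (373,177), and steel balls at (320,200) and (311,219). The scoop handle is at (432,257) and the scale pan at (303,137). The side view shows the tab at (376,218), balls at (313,194) and (282,198), scoop handle at (306,320) and pan at (397,147).
What could be mistaken: red items are the screwdriver (385,151), pliers (452,215) and scoop handle (432,257), against the tab on the bin (373,177). Balls are black (260,255, on a rod) and orange (345,271), both to be left alone, against the two steel balls in the bin. My choices are the tab, the scoop and the steel balls, and I'll check them in one crop.

Run:
```python
import cv2,numpy as np
a=cv2.imread("pics/scene0.png");b=cv2.imread("pics/side0.png")
def c(i,x,y,w=100,h=75): return cv2.resize(i[y:y+h,x:x+w],(400,300),interpolation=cv2.INTER_CUBIC)
o=np.vstack([np.hstack([c(a,282,165),c(a,390,220)]),np.hstack([c(b,255,160,140,105),c(b,270,300)])])
cv2.imwrite("pics/crop1.png",o)
o=np.hstack([c(a,260,100),c(b,340,110,133,100)])
cv2.imwrite("pics/crop2.png",o)
```

```text
(no output)
```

View pics/crop1.png

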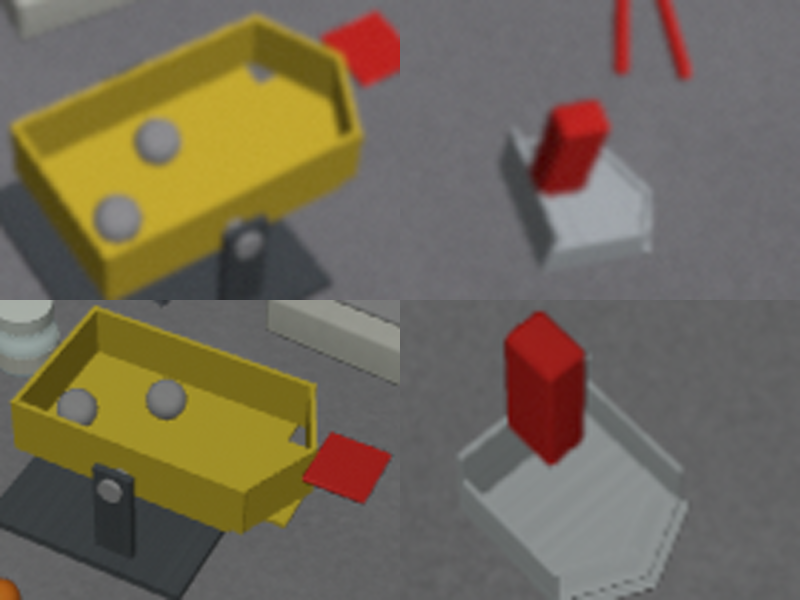

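View pics/crop2.png

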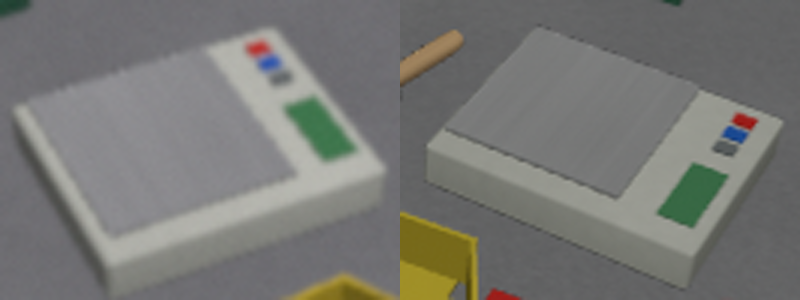

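The crops confirm my choices: the red tab plate is on the bin's pointed end, both grey balls are in the bin, and the scoop has a red upright handle with its mouth towards the robot. Next I fit the poses.

```bash
cat > h.py <<'E'
import numpy as np,cv2
from scipy.spatial.transform import Rotation as R
from scipy.optimize import least_squares
from plant import *
def proj(P,c):
    M=R.from_euler('xyz',c['attitude'],degrees=True).as_matrix()
    q=(np.atleast_2d(P)-c['xyz'])@M
    K=np.array([[c['fx'],0,c['cx']],[0,c['fy'],c['cy']],[0,0,1.]])
    return cv2.projectPoints(q,np.zeros(3),np.zeros(3),K,c['distortion'])[0][:,0]
def ray(uv,c,z):
    K=np.array([[c['fx'],0,c['cx']],[0,c['fy'],c['cy']],[0,0,1.]])
    n=cv2.undistortPoints(np.array([[uv]],float),K,c['distortion'])[0,0]
    d=R.from_euler('xyz',c['attitude'],degrees=True).apply([n[0],n[1],1])
    return c['xyz']+d*(z-c['xyz'][2])/d[2]
def W(p,P):
    c,s=np.cos(p[2]),np.sin(p[2]); P=np.array(P,float)
    return np.c_[p[0]+c*P[:,0]-s*P[:,1],p[1]+s*P[:,0]+c*P[:,1],P[:,2]]
def fit(obs,p0):  # obs: list of (cam params,[(P,uv)])
    f=lambda p:np.concatenate([(proj(W(p,[a for a,_ in o]),c)-[b for _,b in o]).ravel() for c,o in obs])
    r=least_squares(f,p0,loss='soft_l1'); return r.x,np.abs(r.fun).reshape(-1,2).round(1).tolist()
E
python3 - <<'E'
from h import *
a=camera_params('scene');b=camera_params('side')
A=lambda ox,oy,L,k=4:[(P,(ox+u/k-.4,oy+v/k-.4)) for P,u,v in L]
z=.1015
binS=A(282,165,[((.089,-.059,.105),12,125),((.089,.059,.105),105,262),((-.13,-.025,z),322,38),((-.17,-.025,z),374,11),((-.13,.025,z),368,86)])
binD=A(255,160,[((.089,-.059,.105),97,8),((.089,.059,.105),12,103),((-.13,-.025,z),335,132),((-.17,-.025,z),391,160),((-.17,.025,z),362,203),((-.13,.025,z),304,170)],400/140)
print('bin',fit([(a,binS),(b,binD)],[.6,-.0,0]))
pS=A(260,100,[((.075,-.08,.055),25,100),((-.075,-.08,.055),210,45),((-.075,.08,.055),297,178),((.075,.08,.055),112,237)])
pD=A(340,110,[((.075,-.08,.055),140,25),((-.075,-.08,.055),300,92),((-.075,.08,.055),220,195),((.075,.08,.055),45,128)],400/133)
print('scale',fit([(a,pS),(b,pD)],[.6,-.3,0]))
sS=A(390,220,[((.025,0,.11),183,118),((-.045,0,0.003),250,190),((.04,.037,0),148,268)])
sD=A(270,300,[((.025,0,.11),145,45),((-.045,0,0.003),255,290),((-.028,-.037,0.003),287,203)])
for y in(0,1,-1): print('scoop',fit([(a,sS),(b,sD)],[.5,.2,y]))
E
```

```text
bin (array([0.65078394, 0.00770313, 0.01897637]), [[2.1, 0.2], [1.1, 0.3], [1.5, 2.4], [1.0, 1.4], [1.4, 2.0], [4.1, 0.8], [3.8, 0.2], [0.2, 1.1], [0.5, 1.8], [0.0, 0.1], [0.9, 4.3]])
scale (array([ 0.56724833, -0.28195348, -0.07966519]), [[1.1, 1.1], [0.4, 0.8], [0.9, 2.5], [0.1, 1.6], [1.1, 0.9], [0.4, 1.0], [1.3, 1.3], [0.9, 0.1]])
scoop (array([ 0.4934656 ,  0.26445974, -0.30192293]), [[0.4, 1.4], [0.8, 1.1], [0.8, 0.5], [1.0, 0.1], [0.1, 0.7], [0.0, 0.7]])
scoop (array([ 0.4934656 ,  0.26445974, -0.30192295]), [[0.4, 1.4], [0.8, 1.1], [0.8, 0.5], [1.0, 0.1], [0.1, 0.7], [0.0, 0.7]])
scoop (array([ 0.4934656 ,  0.26445974, -0.30192293]), [[0.4, 1.4], [0.8, 1.1], [0.8, 0.5], [1.0, 0.1], [0.1, 0.7], [0.0, 0.7]])
```

Emit:
{"fn": "drive_tool", "kwargs": {"rows": [[[0.8,-0.82,0],[0,0,0],0],[[0.8,-0.82,0],[0,0,0],0],[[0.8,-0.82,0],[0,0,0],0],[[0.8,-0.82,0],[0,0,0],0],[[0.8,-0.82,0],[0,0,0],0],[[0.8,-0.82,0],[0,0,0],0]]}}

```text
t: 0.6
position: [0.3129, -0.4009, 0.2052]
tool_rot: [-179.8, -0.1, 19.5]
contact_force: [1.2, 0.7, 0.7]
width: 0.0572
grip_force: 0.0
```

Emit:
{"fn": "drive_tool", "kwargs": {"rows": [[[0.8,-0.82,0],[0,0,0],0],[[0.8,-0.82,0],[0,0,0],0],[[0.8,-0.82,0],[0,0,0],0],[[0.8,-0.82,0],[0,0,0],0],[[0.8,-0.82,0],[0,0,0],0],[[0.8,-0.82,0],[0,0,0],0]]}}

```text
t: 1.1
position: [0.4097, -0.1938, 0.2054]
tool_rot: [-179.9, -0.1, 19.5]
contact_force: [-0.7, -0.2, -0.4]
width: 0.0174
grip_force: 0.0
```

Emit:
{"fn": "drive_tool", "kwargs": {"rows": [[[0.78,-0.8,0],[0,0,0.107],0],[[0.78,-0.8,0],[0,0,0.107],0],[[0.78,-0.8,0],[0,0,0.107],0],[[0.78,-0.8,0],[0,0,0.107],0],[[0.78,-0.8,0],[0,0,0.107],0],[[0.78,-0.8,0],[0,0,0.107],0],[[0.78,-0.8,0],[0,0,0.107],0],[[0.78,-0.8,0],[0,0,0.107],0]]}}

```text
t: 1.77
position: [0.5028, 0.0048, 0.205]
tool_rot: [-180.0, 0.1, 0.1]
contact_force: [0.1, -2.1, -0.3]
width: 0.0006
grip_force: 0.0
```

Run:
```python
from h import *
c=camera_params('wrist');print(c['xyz'],c['attitude'])
im=snapshot('wrist')[:,:,::-1];cv2.imwrite("pics/w1.png",im)
p=[.6508,.0077,.019]
print(proj(W(p,[(-.15,0,.1015),(-.13,-.025,.1015),(-.17,-.025,.1015),(-.17,.025,.1015),(-.115,0,.063),(.089,.059,.105),(.089,-.059,.105)]),c))
print(read_state()['joint_positions'])
```

```text
[0.57528307 0.00435891 0.38551596] [ 1.65528778e+02 -5.20058572e-02 -8.98365146e+01]
[[ 313.82334995  196.93841784]
 [ 342.52813196  173.95780407]
 [ 342.33033851  218.25686127]
 [ 286.09643448  219.13585087]
 [ 313.29589126  151.47156316]
 [ 225.39284377 -124.88946675]
 [ 391.06452876 -128.0592264 ]]
[ -5.48201095  24.04794417   2.66811217 110.15087272  -1.46282824
  45.90636498 -92.07185926]
```

View pics/w1.png

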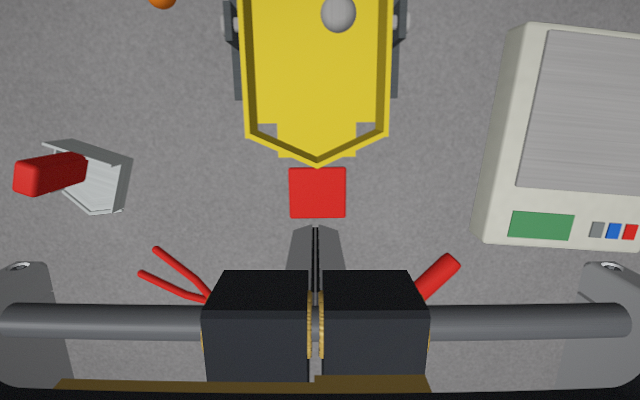

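The wrist view shows the tab's corners at (289,168), (345,167), (346,218) and (290,219). The bin's outer point is at (318,166) and its shoulders are at (245,138) and (389,135). One ball is at (338,13), and the scale is on the right.

Run:
```python
from h import *
c=camera_params('wrist')
print(fit([(c,[((-.17,-.025,.1015),(346,218.5)),((-.17,.025,.1015),(290,219)),((-.1194,0,.105),(318,166)),((-.0915,.059,.105),(245,138)),((-.0915,-.059,.105),(389,135))])],[.65,0,0]))
# scale near(-x) pan corner
print(fit([(c,[((-.075,.08,.055),(515,186)),((.075,.08,.055),(548,30)),((-.145,.08,.042),(483,243))])],[.57,-.28,0]))
```

```text
(array([0.6473156 , 0.00135795, 0.01246922]), [[0.1, 3.0], [0.1, 3.2], [0.5, 0.3], [0.6, 4.2], [0.3, 3.1]])
(array([ 0.56347302, -0.28336677, -0.12903158]), [[7.8, 0.1], [0.4, 0.9], [0.8, 1.5]])
```

Emit:
{"fn": "drive_tool", "kwargs": {"rows": [[[-0.025,0.025,0.2],[0,0,0],0],[[-0.025,0.025,0.4],[0,0,0],0],[[-0.025,0.025,0.48],[0,0,0],0],[[-0.025,0.025,0.53],[0,0,0],0],[[-0.025,0.025,0.57],[0,0,0],0],[[-0.025,0.025,0.6],[0,0,0],0],[[-0.025,0.025,0.63],[0,0,0],0],[[-0.025,0.025,0.66],[0,0,0],0],[[-0.025,0.025,0.68],[0,0,0],0],[[-0.025,0.025,0.69],[0,0,0],0]]}}

```text
t: 2.65
position: [0.4986, -0.0017, 0.0675]
tool_rot: [180.0, -0.1, -0.1]
contact_force: [-0.4, -1.1, 5.8]
width: 0.0005
grip_force: 3.2
```

Emit:
{"fn": "drive_tool", "kwargs": {"rows": [[[0,0,0.01],[0,0,0],0],[[0,0,0.02],[0,0,0],0],[[0,0,0.03],[0,0,0],0],[[0,0,0.03],[0,0,0],0]]}}

```text
t: 2.98
position: [0.4989, -0.0018, 0.066]
tool_rot: [-180.0, -0.2, -0.1]
contact_force: [-10.3, 0.2, 49.2]
width: 0.001
grip_force: 24.9
```

Emit:
{"fn": "drive_tool", "kwargs": {"rows": [[[0,0,-0.2],[0,0,0],0],[[0,0,-0.4],[0,0,0],0],[[0,0,-0.6],[0,0,0],0],[[0,-0.2,-0.7],[0,0,0],0],[[0,-0.4,-0.75],[0,0,0],0.7],[[0,-0.6,-0.75],[0,0,0],0.7],[[0,-0.8,-0.75],[0,0,0],0.7],[[0,-1,-0.75],[0,0,0],0.7]]}}

```text
t: 3.65
position: [0.4983, 0.2012, 0.2123]
tool_rot: [-179.9, -0.1, -0.0]
contact_force: [0.2, 0.1, 0.0]
width: 0.024
grip_force: 0.0
```

Emit:
{"fn": "drive_tool", "kwargs": {"rows": [[[0.09,-0.285,0],[0,0,0.096],0.7],[[0.09,-0.285,0],[0,0,0.096],0.7],[[0.09,-0.285,0],[0,0,0.096],0.7],[[0.09,-0.285,0],[0,0,0.096],0.7],[[0.09,-0.285,0],[0,0,0.096],0.7]]}}

```text
t: 4.07
position: [0.516, 0.2555, 0.2113]
tool_rot: [180.0, -0.0, -17.2]
contact_force: [0.0, -0.7, 0.4]
width: 0.0568
grip_force: 0.0
```

Run:
```python
from h import *
c=camera_params('wrist');print(c['xyz'],c['attitude'])
im=snapshot('wrist')[:,:,::-1]
p=[.4935,.2645,-.302]
q=proj(W(p,[(.04,.011,.11),(.04,-.011,.11),(.01,-.011,.11),(.01,.011,.11),(-.045,0,.005),(-.028,.037,.005),(-.028,-.037,.005),(.04,.037,0),(.04,-.037,0)]),c)
print(q.round().tolist())
b=snapshot('side')[:,:,::-1]
o=np.vstack([im[:,:],cv2.resize(b[140:265,240:440],(640,400))])
cv2.imwrite("pics/w2.png",cv2.resize(o,(480,600)) if 0 else np.hstack([im,cv2.resize(b[145:265,250:290+110],(160,128))[0:0] if 0 else np.zeros((400,0,3),np.uint8)]))
cv2.imwrite("pics/s2.png",cv2.resize(b[145:265,245:405],(800,600),interpolation=cv2.INTER_CUBIC))
print(read_state()['position'],read_state()['tool_rot'],read_state()['joint_positions'])
```

```text
[0.58512557 0.23347185 0.39183412] [ 1.65603743e+02 -5.36782592e-02 -1.07186247e+02]
[[299.0, 178.0], [325.0, 178.0], [324.0, 212.0], [299.0, 212.0], [312.0, 229.0], [282.0, 216.0], [343.0, 216.0], [281.0, 159.0], [344.0, 159.0]]
[0.51621357 0.25448484 0.21152528] [ 1.79985465e+02 -8.11851728e-03 -1.73447157e+01] [ -33.22275189   29.52777657    6.37091376   98.8913552    -3.96984272
   51.80428837 -132.56105664]
```

View pics/w2.png

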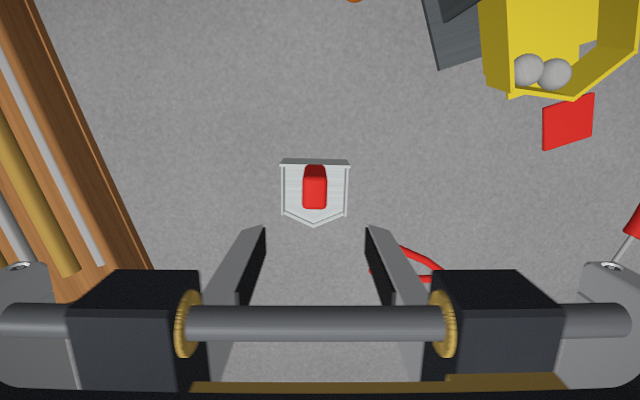

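View pics/s2.png

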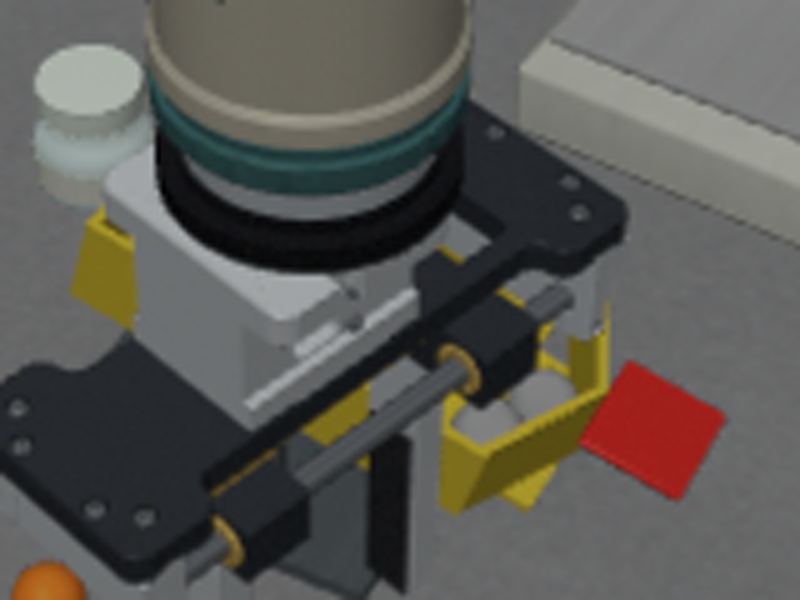

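Wrist view: scoop centred with its handle top around (314,193), as predicted. Both balls have rolled to the bin's pointed end, at (527,69) and (554,74). The side crop shows the same two balls in the corner and the bin tipped.

Emit:
{"fn": "drive_tool", "kwargs": {"rows": [[[0.005,-0.006,0.2],[0,0,0],0.7],[[0.005,-0.006,0.4],[0,0,0],0.7],[[0.005,-0.006,0.6],[0,0,0],0.7],[[0.005,-0.006,0.75],[0,0,0],0.7],[[0.005,-0.006,0.84],[0,0,0],0.7],[[0.005,-0.006,0.89],[0,0,0],0.7],[[0.005,-0.006,0.89],[0,0,0],0.7]]}}

```text
t: 4.75
position: [0.5164, 0.2548, 0.0318]
tool_rot: [179.9, 0.1, -17.4]
contact_force: [-0.2, -0.5, 0.8]
width: 0.0661
grip_force: 0.0
```

Emit:
{"fn": "drive_tool", "kwargs": {"rows": [[[0,0,0],[0,0,0],0],[[0,0,0],[0,0,0],0],[[0,0,0],[0,0,0],0],[[0,0,0],[0,0,0],0],[[0,0,0],[0,0,0],0],[[0,0,0],[0,0,0],0],[[0,0,0],[0,0,0],0],[[0,0,0],[0,0,0],0]], "newtons": 60}}

```text
t: 5.42
position: [0.5176, 0.2563, 0.0338]
tool_rot: [-180.0, -0.0, -17.4]
contact_force: [-0.7, -0.5, 3.0]
width: 0.0215
grip_force: 60.0
```

Run:
```python
from h import *
c=dict(camera_params('wrist'));c['xyz']=np.array([.58512557,.23347185,.39183412]);c['attitude']=np.array([165.603743,-.0536783,-107.186247])
s,k=np.sin(.2443),np.cos(.2443)
T=lambda x,y,z:(x*k-z*s,y,.075+x*s+z*k)
print(fit([(c,[(T(-.17,.025,.0265),(544,151)),(T(-.17,-.025,.0265),(592,134)),(T(-.13,-.025,.0265),(594,92)),(T(-.13,.025,.0265),(543,107)),(T(-.0915,.059,.03),(510,98)),(T(-.1194,0,.03),(575,100))])],[.65,0,0]))
for uv,z in(((527,69),.057),((554,74),.054)): print(ray(uv,c,z))
print(read_state()['joint_positions'])
```

```text
(array([0.65182611, 0.00911115, 0.05916263]), [[0.9, 0.2], [0.7, 0.0], [0.1, 3.8], [0.8, 7.1], [1.5, 9.6], [3.2, 4.9]])
[0.56237164 0.02805631 0.057     ]
[0.55005203 0.00100584 0.054     ]
[ -31.76972688   43.7855655     4.16170512  106.46987435   -5.77619466
   29.92573353 -131.10716494]
```

```bash
cat >> h.py <<'E'
BIN=[.647,.0015,.01]; TIP=np.radians(14)
M=np.array([-.069,0,.0338])   # mouth point (underside) in tool frame
def binpt(dx,d,h):
    x,z=-.115+dx,-.012+h;k,s=np.cos(TIP),np.sin(TIP)
    return W(BIN,[(x*k-z*s,d,.075+x*s+z*k)])[0]
def tool(mouth,pitch,yaw): # mouth world pos; pitch>0 = mouth up
    r=R.from_euler('xyz',[180,pitch,yaw],degrees=True); return mouth-r.apply(M),r
def delta(p0,r0,p,r):
    return (r0.inv().apply(p-p0)/.2).round(3).tolist(),((r0.inv()*r).as_rotvec(degrees=True)/180).round(4).tolist()
E
python3 - <<'E'
from h import *
s=read_state();p0=s['position'];r0=R.from_euler('xyz',s['tool_rot'],degrees=True)
seq=[('up',p0+[0,0,.17],r0)]
a=tool(binpt(.06,.010,.09),-14,.6); mid=(p0+[0,0,.17]+a[0])/2; mid[2]=max(a[0][2],.2)
seq+=[('mid',mid,r0),('above',*a)]
for n,dx,h in(('h15',.06,.015),('h2',.06,.002),('floor',.06,-.001)): seq.append((n,*tool(binpt(dx,.010,h),-14,.6)))
for n,p,r in seq: print(n,p.round(4),delta(p0,r0,p,r)); p0,r0=p,r
E
```

```text
up [0.5176 0.2563 0.2038] ([0.0, -0.0, -0.85], [0.0, 0.0, 0.0])
mid [0.5755 0.1339 0.2   ] ([0.459, 0.498, 0.019], [0.0, 0.0, 0.0])
above [0.6334 0.0114 0.1869] ([0.459, 0.498, 0.066], [0.0121, 0.077, -0.0993])
h15 [0.6516 0.0116 0.1141] ([-0.0, 0.0, 0.375], [0.0, 0.0, 0.0])
h2 [0.6547 0.0116 0.1015] ([-0.0, 0.0, 0.065], [0.0, 0.0, 0.0])
floor [0.6555 0.0116 0.0986] ([-0.0, 0.0, 0.015], [0.0, 0.0, 0.0])
```

Emit:
{"fn": "drive_tool", "kwargs": {"rows": [[[0,0,-0.1],[0,0,0],0],[[0,0,-0.3],[0,0,0],0],[[0,0,-0.5],[0,0,0],0],[[0,0,-0.7],[0,0,0],0],[[0,0,-0.85],[0,0,0],0],[[0,0,-0.85],[0,0,0],0]]}}

```text
t: 5.92
position: [0.5213, 0.258, 0.2099]
tool_rot: [-179.5, -0.5, -17.4]
contact_force: [-0.1, 0.1, -1.3]
width: 0.0215
grip_force: 60.0
```

Emit:
{"fn": "drive_tool", "kwargs": {"rows": [[[0.459,0.498,0.019],[0,0,0],0],[[0.459,0.498,0.019],[0,0,0],0],[[0.459,0.498,0.019],[0,0,0],0],[[0.459,0.498,0.019],[0,0,0],0],[[0.459,0.498,0.019],[0,0,0],0]]}}

```text
t: 6.33
position: [0.5765, 0.1279, 0.1987]
tool_rot: [179.8, -0.0, -17.8]
contact_force: [0.5, 0.4, -1.2]
width: 0.0219
grip_force: 60.0
```

Emit:
{"fn": "drive_tool", "kwargs": {"rows": [[[0.459,0.498,0.066],[0.0121,0.077,-0.0993],0],[[0.459,0.498,0.066],[0.0121,0.077,-0.0993],0],[[0.459,0.498,0.066],[0.0121,0.077,-0.0993],0],[[0.459,0.498,0.066],[0.0121,0.077,-0.0993],0],[[0.459,0.498,0.066],[0.0121,0.077,-0.0993],0],[[0.459,0.498,0.066],[0.0121,0.077,-0.0993],0],[[0.459,0.498,0.066],[0.0121,0.077,-0.0993],0],[[0.459,0.498,0.066],[0.0121,0.077,-0.0993],0]]}}

```text
t: 7.0
position: [0.6333, 0.0145, 0.1864]
tool_rot: [-179.9, -14.0, 0.8]
contact_force: [-0.3, -0.2, -0.9]
width: 0.0217
grip_force: 60.0
```

Run:
```python
from h import *
c=camera_params('wrist'); im=snapshot('wrist')[:,:,::-1]; cv2.imwrite("pics/w3.png",im)
s=read_state();p0=s['position'];r0=R.from_euler('xyz',s['tool_rot'],degrees=True)
print(p0,s['tool_rot'],s['joint_positions'])
print('mouth pred',proj(p0+r0.apply(M),c))
for n,dx,d,h in(('A',.0165,0,.015),('B',.0292,.0272,.015),('apex floor',0,0,0),('apex top out',-.0044,0,.042),('sh+ in top',.026,.055,.042),('sh-',.026,-.055,.042)): print(n,proj(binpt(dx,d,h),c).round())
```

```text
[0.6333566  0.01419231 0.18646502] [-179.95085747  -13.96298051    0.78774922] [ -5.03634546  29.36845011   1.09591215 106.12846602   0.4397516
  30.56583832 -93.70450067]
mouth pred [[314.1600079  311.12675089]]
A [[327. 306.]]
B [[299. 294.]]
apex floor [[327. 312.]]
apex top out [[328. 342.]]
sh+ in top [[267. 313.]]
sh- [[390. 314.]]
```

View pics/w3.png

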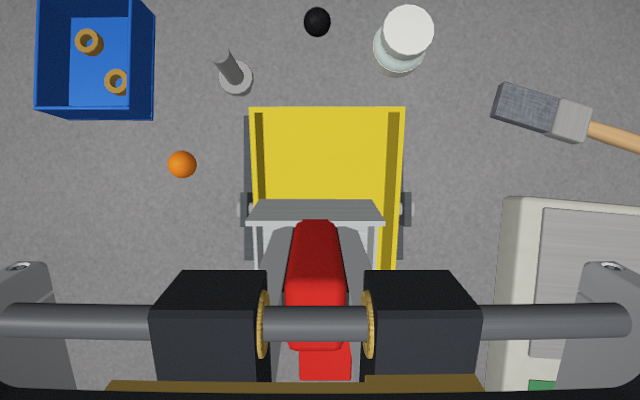

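Wrist view: the scoop's back edge spans (247,212) to (384,212). The bin's far wall spans (249,107) to (405,107). The scoop sits about 12 mm towards +y inside the bin, and the hands hide the balls.

Emit:
{"fn": "drive_tool", "kwargs": {"rows": [[[0,0.012,0.15],[0,0,0],0],[[0,0.012,0.28],[0,0,0],0],[[0,0.012,0.375],[0,0,0],0],[[0,0.012,0.41],[0,0,0],0],[[0,0.012,0.44],[0,0,0],0],[[0,0.012,0.44],[0,0,0],0]]}}

```text
t: 7.55
position: [0.6547, 0.0102, 0.1007]
tool_rot: [-180.0, -14.0, 0.7]
contact_force: [-0.4, -0.8, -1.6]
width: 0.0217
grip_force: 60.0
```

Emit:
{"fn": "drive_tool", "kwargs": {"rows": [[[0,0,0.008],[0,0,0],0],[[0,0,0.015],[0,0,0],0],[[0,0,0.015],[0,0,0],0]]}}

```text
t: 7.8
position: [0.656, 0.0095, 0.1]
tool_rot: [-180.0, -14.1, 0.6]
contact_force: [-2.0, 0.7, 3.7]
width: 0.022
grip_force: 60.0
```

Emit:
{"fn": "drive_tool", "kwargs": {"rows": [[[-0.03,0,0],[0,0,0],0],[[-0.06,0,0],[0,0,0],0],[[-0.08,0,0],[0,0,0],0],[[-0.095,0,0],[0,0,0],0],[[-0.11,0,0],[0,0,0],0],[[-0.125,0,0],[0,0,0],0],[[-0.14,0,0],[0,0,0],0],[[-0.14,0,0],[0,0,0],0]]}}

```text
t: 8.47
position: [0.6282, 0.0087, 0.093]
tool_rot: [180.0, -14.1, 0.6]
contact_force: [-2.1, 0.1, 6.8]
width: 0.0221
grip_force: 60.0
```

Emit:
{"fn": "drive_tool", "kwargs": {"rows": [[[-0.01,0,0],[0,0,0],0],[[-0.02,0,0],[0,0,0],0],[[-0.03,0,0],[0,0,0],0],[[-0.04,0,0],[0,0,0],0],[[-0.04,0,0],[0,0,0],0]]}}

```text
t: 8.88
position: [0.6217, 0.0084, 0.0915]
tool_rot: [180.0, -14.2, 0.6]
contact_force: [-0.6, -0.4, 6.8]
width: 0.0219
grip_force: 60.0
```

Emit:
{"fn": "drive_tool", "kwargs": {"rows": [[[-0.01,0,0],[0,0,0],0],[[-0.02,0,0],[0,0,0],0],[[-0.03,0,0],[0,0,0],0],[[-0.03,0,0],[0,0,0],0]]}}

```text
t: 9.22
position: [0.6163, 0.0087, 0.0902]
tool_rot: [-180.0, -14.3, 0.6]
contact_force: [0.1, -0.7, 6.9]
width: 0.022
grip_force: 60.0
```

Emit:
{"fn": "drive_tool", "kwargs": {"rows": [[[-0.01,0,0],[0,0,0],0],[[-0.02,0,0],[0,0,0],0],[[-0.03,0,0],[0,0,0],0],[[-0.03,0,0],[0,0,0],0]]}}

```text
t: 9.55
position: [0.6098, 0.0087, 0.0885]
tool_rot: [-180.0, -14.2, 0.6]
contact_force: [-1.1, 0.2, 6.3]
width: 0.022
grip_force: 60.0
```

Emit:
{"fn": "drive_tool", "kwargs": {"rows": [[[-0.01,0,0],[0,0,0],0],[[-0.02,0,0],[0,0,0],0],[[-0.025,0,0],[0,0,0],0],[[-0.025,0,0],[0,0,0],0]]}}

```text
t: 9.88
position: [0.6045, 0.0086, 0.0871]
tool_rot: [180.0, -14.1, 0.6]
contact_force: [-1.9, 0.2, 6.9]
width: 0.0219
grip_force: 60.0
```

Emit:
{"fn": "drive_tool", "kwargs": {"rows": [[[-0.01,0,0],[0,0,0],0],[[-0.02,0,0],[0,0,0],0],[[-0.02,0,0],[0,0,0],0]]}}

```text
t: 10.13
position: [0.6004, 0.0085, 0.0861]
tool_rot: [-180.0, -14.1, 0.6]
contact_force: [-1.2, -0.2, 6.9]
width: 0.0217
grip_force: 60.0
```

Run:
```python
from h import *
b=snapshot('side')[:,:,::-1];a=snapshot('scene')[:,:,::-1]
o=np.hstack([cv2.resize(b[160:265,310:415],(480,480),interpolation=cv2.INTER_CUBIC),cv2.resize(a[140:240,300:400],(320,320),interpolation=cv2.INTER_CUBIC)[[*range(320)]+[319]*160]])
cv2.imwrite("pics/c4.png",o)
```

```text
(no output)
```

View pics/c4.png

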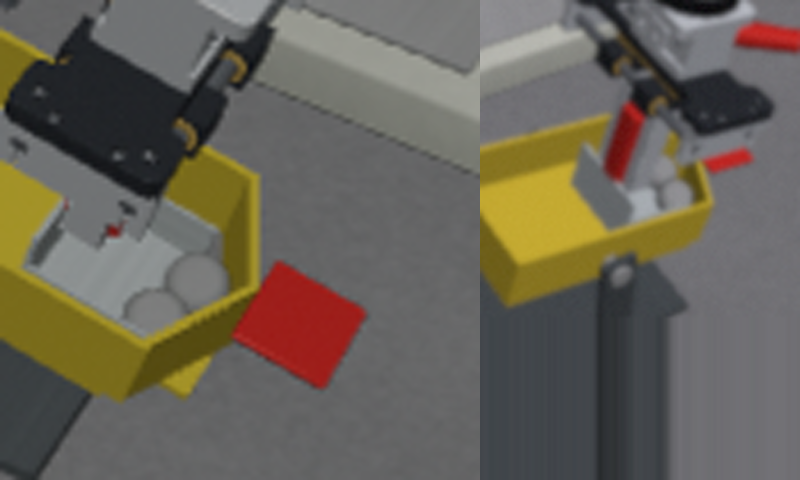

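The side crop shows the scoop in the pointed end with both balls at its mouth, at crop (157,308) and (197,278). The scene crop shows the same. I'll push on until it meets the walls.

Emit:
{"fn": "drive_tool", "kwargs": {"rows": [[[-0.01,0,0],[0,0,0],0],[[-0.02,0,0],[0,0,0],0],[[-0.02,0,0],[0,0,0],0]]}}

```text
t: 10.48
position: [0.5981, 0.008, 0.0856]
tool_rot: [180.0, -14.3, 0.6]
contact_force: [-0.6, -1.8, 9.4]
width: 0.0217
grip_force: 60.0
```

Run:
```python
from h import *
c=camera_params('side')
s=read_state();p0=s['position'];r0=R.from_euler('xyz',s['tool_rot'],degrees=True)
print('mouth',p0+r0.apply(M),'apex',binpt(0,0,0))
for uv,z in (((344.3,227.4),.058),((353.1,220.8),.056)): 
    q=ray(uv,c,z); print(q, r0.inv().apply(q-p0)-M)
for n,P in(('A',binpt(.0165,0,.015)),('B',binpt(.0292,.0272,.015)),('apextop',binpt(0,0,.042)),('sh+',binpt(.026,.055,.042)),('sh-',binpt(.026,-.055,.042))): q=proj(P,c)[0]; print(n,q,(q-[310,160])*4.571)
```

```text
mouth [0.53950454 0.00741687 0.03581061] apex [5.38324488e-01 4.13208656e-04 3.55354333e-02]
[0.56072735 0.01942643 0.058     ] [ 0.02615142 -0.01178454 -0.01625527]
[ 0.55374661 -0.00723776  0.056     ] [ 0.01862859  0.01480662 -0.0160918 ]
A [352.74185653 224.43163574] [195.37302618 294.51700697]
B [341.50676088 230.05608904] [144.01740398 320.22638299]
apextop [363.69179199 220.88408916] [245.42518121 278.30117157]
sh+ [340.286161   232.50901216] [138.43804193 331.43869458]
sh- [363.66074302 197.32598947] [245.28325633 170.61709788]
```

Run:
```python
from h import *
s=read_state();P=s['position'];r0=R.from_euler('xyz',s['tool_rot'],degrees=True)
B=np.array([.016,0,.0338]); back=P+r0.apply(B); print(s['contact_force'])
for i,p in enumerate((-11,-8,-5,-2,1,4,7,10,12)):
    r=R.from_euler('xyz',[180,p,.6],degrees=True)
    q=back+np.array([.003,0,.003])*min(1,(i+1)/3)+[0,-.003*min(1,i/4),0]-r.apply(B); print(p,delta(P,r0,q,r))
up=q+[0,0,.13]; print('up',q,delta(q,r,up,r))
r2=R.from_euler('xyz',[180,12,-5],degrees=True)
O=np.array([-.024,0,.0338]);pan=np.array([.564,-.285,.055])
hi=pan+[0,0,.14]-r2.apply(O)
mid=(up+hi)/2;print('mid',mid,delta(up,r,mid,r)); print('hi',hi,delta(mid,r,hi,r2))
```

```text
[-0.64307698 -1.76470741  9.38818761]
-11 ([0.016, 0.0, -0.008], [0.0001, -0.0181, -0.0001])
-8 ([0.031, 0.004, -0.015], [0.0001, -0.0347, -0.0001])
-5 ([0.046, 0.008, -0.022], [0.0001, -0.0514, -0.0001])
-2 ([0.056, 0.012, -0.024], [0.0001, -0.0681, -0.0001])
1 ([0.065, 0.015, -0.026], [0.0001, -0.0847, -0.0001])
4 ([0.075, 0.015, -0.027], [0.0001, -0.1014, -0.0001])
7 ([0.085, 0.015, -0.028], [0.0001, -0.1181, -0.0001])
10 ([0.095, 0.015, -0.029], [0.0001, -0.1347, -0.0001])
12 ([0.101, 0.015, -0.029], [0.0001, -0.1459, -0.0001])
up [0.61626058 0.00517109 0.09612866] ([-0.135, 0.0, -0.636], [0.0, 0.0, 0.0])
mid [ 0.60532373 -0.14124371  0.22460008] ([-0.059, 0.731, 0.02], [0.0, 0.0, 0.0])
hi [ 0.59438688 -0.28765851  0.22307151] ([-0.059, 0.731, 0.02], [0.0065, -0.0, 0.0304])
```

Emit:
{"fn": "drive_tool", "kwargs": {"rows": [[[0.016,0,-0.008],[0,-0.0181,0],0],[[0.031,0.004,-0.015],[0,-0.0347,0],0],[[0.046,0.008,-0.022],[0,-0.0514,0],0],[[0.056,0.012,-0.024],[0,-0.0681,0],0],[[0.065,0.015,-0.026],[0,-0.0847,0],0],[[0.075,0.015,-0.027],[0,-0.1014,0],0],[[0.085,0.015,-0.028],[0,-0.1181,0],0],[[0.095,0.015,-0.029],[0,-0.1347,0],0],[[0.101,0.015,-0.029],[0,-0.1459,0],0],[[0.101,0.015,-0.029],[0,-0.1459,0],0]]}}

```text
t: 11.32
position: [0.6149, 0.0059, 0.0935]
tool_rot: [-180.0, 12.4, 0.6]
contact_force: [-0.6, -0.7, 0.9]
width: 0.0216
grip_force: 60.0
```

Emit:
{"fn": "drive_tool", "kwargs": {"rows": [[[0,0,0],[0,0,0],0],[[0,0,0],[0,0,0],0],[[0,0,0],[0,0,0],0],[[0,0,0],[0,0,0],0],[[0,0,0],[0,0,0],0],[[0,0,0],[0,0,0],0]]}}

```text
t: 11.82
position: [0.6141, 0.0057, 0.094]
tool_rot: [180.0, 12.3, 0.6]
contact_force: [0.2, 0.2, -3.4]
width: 0.022
grip_force: 60.0
```

Run:
```python
from h import *
c=camera_params('side');b=snapshot('side')
s=read_state();p0=s['position'];r0=R.from_euler('xyz',s['tool_rot'],degrees=True)
for n,P in(('mouth',M),('ballzone',M+[.06,0,-.017]),('back',M+[.085,0,0])): print(n,proj(p0+r0.apply(P),c).round())
cv2.imwrite("pics/s5.png",b[:,:,::-1])
# colour-classified map around corner: Y yellow R red g grey-dark B bright
sub=b[195:245,320:375].astype(int)
for row in sub[::2]:
    print(''.join('R' if p[0]>p[1]*2 else 'Y' if p[0]>p[2]*1.6 else str(min(9,p.sum()//77)) for p in row))
```

```text
mouth [[357. 221.]]
ballzone [[330. 208.]]
back [[320. 212.]]
44333RRRRRRR3444444445554YYYYYYYYYYYYYYYYY4333333333333
44333RRRRRRRY444444444444444444544YYYYYYYYYYY4333333333
44433YRRRRR34444444444444444444444YYYYYYYYYYYYY33333333
444333RRRR4444443444444444444444444YYYYYYYYYYYY33333333
44443333344444443454444444444444444YYYYYYYYYYYY33333333
34443344444444433555555555554444444YYYYYYYYYYYY33333333
34444344444444334555555555555555555455YYYYYYYYY33333333
44444444333333345555555555555555555455YYYYYYYYY33333333
444444444323445555555555555555555554552YYYYYYYY33333333
444444444345555555555555555555555554552YYYYYYYY33333333
444444443345555555555555555555555554553YYYYYYYY33343333
444555443455555555555555555555555554553YYYYYYYY333RR333
44444444444555555555555555555555555555YYYYYYYYY33RRRRRR
444444444444444444455555555555555555YYYYYYYYYYYYRRRRRRR
YYY444444444444444455555555555555YYYYYYYYYYYYYYRRRRRRRR
YYYYYYY44444444444445555555555YYYYYYYYYYYYYYYRRRRRRRRRR
YYYYYYYYYY44444444445545555YYYYYYYYYYYYYYYYYRRRRRRRRRRR
YYYYYYYYYYYYYYY444444555YYYYYYYYYYYYYYYYYYYRRRRRRRRRRRR
YYYYYYYYYYYYYYYYYYYYYYYYYYYYYYYYYYYYYYYYYYRRRRRRRRRRRRR
YYYYYYYYYYYYYYYYYYYYYYYYYYYYYYYYYYYYYYYYYRRRRRRRRRRRRRR
YYYYYYYYYYYYYYYYYYYYYYYYYYYYYYYYYYYYYYYY332RRRRRRRRRRRR
YYYYYYYYYYYYYYYYYYYYYYYYYYYYYYYYYYYYY3333333432RRRRRRRR
YYYYYYYYYYYYYYYYYYYYYYYYYYYYYYYYYYYY33333333333333RRRRR
22YYYYYYYYYYYYYYYYYYYYYYYYYYYYYYYYY333333333333333333YR
222222YYYYYYYYYYYYYYYYYYYYYYYYYYY4333333333333333333333
```

The wrist force went from about -1.2 N with the empty scoop to -3.4 N, which matches the scoop plus two 110 g balls. The picture's floor area is also clear of balls. Now I lift and carry.

Emit:
{"fn": "drive_tool", "kwargs": {"rows": [[[-0.01,0,-0.05],[0,0,0],0],[[-0.03,0,-0.13],[0,0,0],0],[[-0.05,0,-0.23],[0,0,0],0],[[-0.07,0,-0.33],[0,0,0],0],[[-0.09,0,-0.43],[0,0,0],0],[[-0.11,0,-0.53],[0,0,0],0],[[-0.13,0,-0.6],[0,0,0],0],[[-0.135,0,-0.636],[0,0,0],0],[[-0.135,0,-0.636],[0,0,0],0]]}}

```text
t: 12.62
position: [0.6163, 0.0058, 0.2263]
tool_rot: [180.0, 12.0, 0.6]
contact_force: [0.4, 0.4, -3.8]
width: 0.0221
grip_force: 60.0
```

Emit:
{"fn": "drive_tool", "kwargs": {"rows": [[[-0.005,0.04,0],[0,0,0],0],[[-0.01,0.11,0],[0,0,0],0],[[-0.02,0.2,0.005],[0,0,0],0],[[-0.03,0.3,0.01],[0,0,0],0],[[-0.035,0.4,0.01],[0,0,0],0],[[-0.04,0.5,0.015],[0,0,0],0],[[-0.05,0.6,0.015],[0,0,0],0],[[-0.059,0.68,0.02],[0,0,0],0],[[-0.059,0.731,0.02],[0,0,0],0]]}}

```text
t: 13.37
position: [0.6025, -0.1448, 0.2216]
tool_rot: [179.9, 12.5, 0.4]
contact_force: [-0.4, -0.9, -2.9]
width: 0.0216
grip_force: 60.0
```

Emit:
{"fn": "drive_tool", "kwargs": {"rows": [[[-0.005,0.05,0],[0.001,0,0.003],0],[[-0.01,0.13,0],[0.002,0,0.007],0],[[-0.02,0.23,0.005],[0.003,0,0.011],0],[[-0.03,0.33,0.01],[0.004,0,0.015],0],[[-0.04,0.43,0.01],[0.005,0,0.02],0],[[-0.05,0.53,0.015],[0.006,0,0.025],0],[[-0.055,0.63,0.02],[0.0065,0,0.03],0],[[-0.059,0.7,0.02],[0.0065,0,0.0304],0],[[-0.059,0.731,0.02],[0.0065,0,0.0304],0],[[-0.059,0.731,0.02],[0.0065,0,0.0304],0]]}}

```text
t: 14.2
position: [0.5929, -0.289, 0.221]
tool_rot: [179.9, 12.3, -5.1]
contact_force: [0.7, -0.3, -3.4]
width: 0.0217
grip_force: 60.0
```

Run:
```python
from h import *
c=camera_params('wrist');im=snapshot('wrist')[:,:,::-1]
b=snapshot('side')[:,:,::-1]
s=read_state();P=s['position'];r0=R.from_euler('xyz',s['tool_rot'],degrees=True)
print(P,s['tool_rot'],s['contact_force'])
o=np.zeros((580,800,3),np.uint8);o[:400,:640]=im;o[400:580,:240]=b[140:320,240:480]; o[400:580,240:480]=b[60:240,330:570]
o[400:580,480:800]=cv2.resize(snapshot('scene')[80:200,220:430,::-1],(320,180))
cv2.imwrite("pics/c6.png",o)
pan=np.array([.564,-.285,.055]);
for v in((75,-80),(-75,-80),(-75,80),(75,80)): print(v,proj(W([.564,-.285,-.09],[(v[0]/1e3,v[1]/1e3,.055)]),c).round(),proj(W([.564,-.285,-.09],[(v[0]/1e3,v[1]/1e3,.055)]),camera_params('side')).round())
O=np.array([-.024,0,.0338]);r=R.from_euler('xyz',[180,0,-5],degrees=True)
for h in(.03,.008,0,-.001): print(h,delta(P,r0,pan+[0,0,h]-r.apply(O),r))
```

```text
[ 0.59380356 -0.2855097   0.22109425] [-179.92287389   12.28029055   -4.91354842] [-0.06805105  0.86675222 -2.81230097]
(75, -80) [[396. 101.]] [[387. 119.]]
(-75, -80) [[382. 233.]] [[442. 139.]]
(-75, 80) [[243. 233.]] [[413. 175.]]
(75, 80) [[229. 101.]] [[355. 151.]]
0.03 ([0.081, 0.011, 0.506], [-0.0004, 0.0682, 0.0004])
0.008 ([0.104, 0.011, 0.613], [-0.0004, 0.0682, 0.0004])
0 ([0.113, 0.011, 0.652], [-0.0004, 0.0682, 0.0004])
-0.001 ([0.114, 0.011, 0.657], [-0.0004, 0.0682, 0.0004])
```

View pics/c6.png

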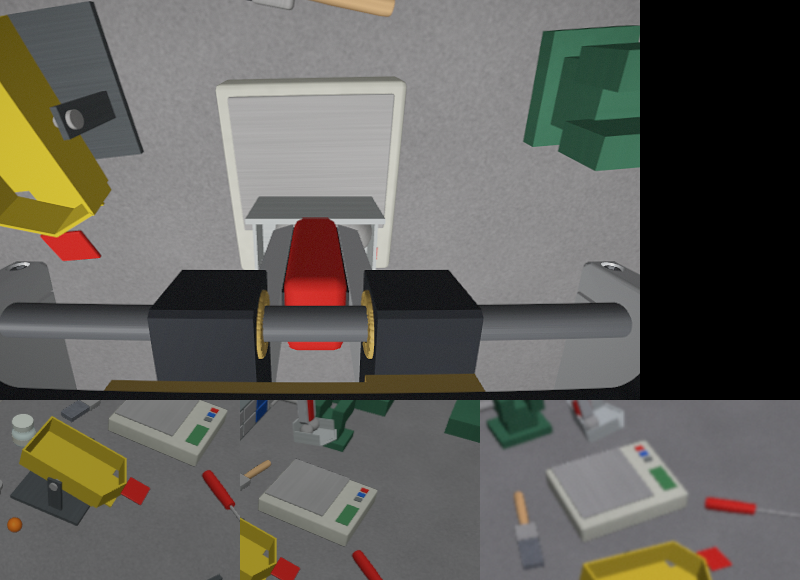

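Combined picture: the bin (lower left) is empty and still tipped. The scoop, with the balls glimpsed at (375,240), hangs over the pan. The pan's far corners are at (228,97) and (394,94), about 3 mm further in x than assumed. Now I lower it and level it.

Emit:
{"fn": "drive_tool", "kwargs": {"rows": [[[0.01,0.001,0.05],[0,0.007,0],0],[[0.02,0.002,0.11],[0,0.015,0],0],[[0.03,0.004,0.18],[0,0.023,0],0],[[0.045,0.005,0.25],[0,0.031,0],0],[[0.06,0.006,0.32],[0,0.039,0],0],[[0.075,0.008,0.39],[0,0.047,0],0],[[0.085,0.01,0.45],[0,0.055,0],0],[[0.09,0.011,0.49],[0,0.063,0],0],[[0.096,0.011,0.506],[0,0.0682,0],0],[[0.096,0.011,0.506],[0,0.0682,0],0]]}}

```text
t: 15.18
position: [0.5892, -0.2868, 0.1176]
tool_rot: [-179.9, 0.2, -4.9]
contact_force: [-0.4, 0.6, -3.4]
width: 0.022
grip_force: 60.0
```

Emit:
{"fn": "drive_tool", "kwargs": {"rows": [[[0,0,0.03],[0,0,0],0],[[0,0,0.06],[0,0,0],0],[[0,0,0.09],[0,0,0],0],[[0,0,0.11],[0,0,0],0],[[0,0,0.125],[0,0,0],0],[[0,0,0.135],[0,0,0],0],[[0,0,0.14],[0,0,0],0],[[0,0,0.14],[0,0,0],0]]}}

```text
t: 15.85
position: [0.5903, -0.289, 0.0901]
tool_rot: [180.0, 0.0, -5.0]
contact_force: [-0.7, 1.0, -3.1]
width: 0.0218
grip_force: 60.0
```

Emit:
{"fn": "drive_tool", "kwargs": {"rows": [[[0,0,0.004],[0,0,0],0],[[0,0,0.008],[0,0,0],0],[[0,0,0.008],[0,0,0],0]]}}

```text
t: 16.1
position: [0.5907, -0.2891, 0.0897]
tool_rot: [179.9, -0.0, -5.0]
contact_force: [-0.4, -0.3, 2.5]
width: 0.0216
grip_force: 60.0
```

Emit:
{"fn": "drive_tool", "kwargs": {"rows": [[[0,0,0],[0,0,0],0.24],[[0,0,0],[0,0,0],0.25],[[0,0,0],[0,0,0],0.27],[[0,0,0],[0,0,0],0.35],[[0,0,0],[0,0,0],0.45],[[0,0,0],[0,0,0],0.45]], "newtons": 5}}

```text
t: 16.6
position: [0.5904, -0.289, 0.0887]
tool_rot: [180.0, 0.0, -5.0]
contact_force: [0.6, -0.8, 0.0]
width: 0.0406
grip_force: 0.0
```

Emit:
{"fn": "drive_tool", "kwargs": {"rows": [[[0,0,-0.05],[0,0,0],0.45],[[0,0,-0.15],[0,0,0],0.45],[[0,0,-0.3],[0,0,0],0.45],[[0,0,-0.45],[0,0,0],0.45],[[0,0,-0.6],[0,0,0],0.45],[[0,0,-0.7],[0,0,0],0.45],[[0,0,-0.7],[0,0,0],0.45]]}}

```text
t: 17.18
position: [0.5933, -0.2902, 0.2349]
tool_rot: [179.8, -0.5, -5.0]
contact_force: [-0.4, -0.7, 0.4]
width: 0.0423
grip_force: 0.0
```

Run:
```python
from h import *
c=camera_params('wrist');im=snapshot('wrist');s=read_state();print(s['position'],s['contact_force'],s['width'])
print('pan far',proj(W([.567,-.2845,-.09],[(.075,-.08,.055),(.075,.08,.055)]),c).round().tolist())
S=[s['position'][0]-.024,s['position'][1]+.002,np.radians(-5)]
print('handle top/mouth pred',proj(W(S,[(.025,0,.11),(-.045,0,.005)]),c).round().tolist())
hsv=cv2.cvtColor(im,cv2.COLOR_RGB2HSV);m=cv2.inRange(hsv[:,:,:],(0,150,60),(8,255,255))|cv2.inRange(hsv,(172,150,60),(180,255,255))
n,_,st,ce=cv2.connectedComponentsWithStats(m);print([(st[i].tolist(),ce[i].round().tolist()) for i in range(1,n) if st[i][4]>100])
g=cv2.GaussianBlur(cv2.cvtColor(im,cv2.COLOR_RGB2GRAY),(3,3),0)
sub=g[140:250,250:390]
for r in sub[::3]: print(''.join('%x'%(v//16) for v in r[::2]))
cv2.imwrite('pics/w7.png',im[:,:,::-1])
```

```text
[ 0.59206124 -0.28960986  0.23219017] [-0.89889308  0.15763846 -0.93900273] 0.0423474729610853
pan far [[386.0, 135.0], [235.0, 134.0]]
handle top/mouth pred [[313.0, 191.0], [313.0, 225.0]]
[([300, 174, 27, 51, 1257], [313.0, 200.0]), ([47, 262, 52, 34, 1215], [72.0, 279.0])]
aaaaaaaaaaaaaaaaaaaaaaaaaaaaaaaaaaaaaaaaaaaaaaaaaaaaaaaaaaaaaaaaaaaacc
aaaaaaaaaaaaaaaaaaaaaaaaaaaaaaaaaaaaaaaaaaaaaaaaaaaaaaaaaaaaaaaaaaaacc
aaaaaaaaaaaaaaaaaaaaaaaaaaaaaaaaaaaaaaaaaaaaaaaaaaaaaaaaaaaaaaaaaaaacc
aaaaaaaaaaaaaaaaaaaaaaaaaaaaaaaaaaaaaaaaaaaaaaaaaaaaaaaaaaaaaaaaaaaacc
aaaaaaaaaaaaaaaaaaaaaaaaaaaaaaaaaaaaaaaaaaaaaaaaaaaaaaaaaaaaaaaaaaaacc
aaaaaaaaaaaaaaaaaaaaaaaaaaaaaaaaaaaaaaaaaaaaaaaaaaaaaaaaaaaaaaaaaaaacc
aaaaaaaaaaaaaaaaaaaaaaaaaaaaaaaaaaaaaaaaaaaaaaaaaaaaaaaaaaaaaaaaaaaacc
aaaaaaaaaaaaaaaaaaaaaaaaaaaaaaaaaaaaaaaaaaaaaaaaaaaaaaaaaaaaaaaaaaabcc
aaaaaaaaaaaaaaaaaaaaaaaaaaaaaaaaaaaaaaaaaaaaaaaaaaaaaaaaaaaaaaabbbabcc
aaaaaaaaaaaaaaa77777777777777777777777777777777779aaaaaaaaaaaaaaaaabcc
aaaaaaaaaaaaaa7666666666666666666666666666666666669aaaaaaaaaaaaaaaabcc
aaaaaaaaaaaaa8777777777777776555555567777
[... 1104 characters left out ...]
aaaaab99cccccccc95666666666656bcbbccccb9baaaaaaaaaaaaaaaabccc
aaaaaaaaaaa99ab99aabccccbba77777777778bbcccccbaa9baaa99aaaaaaaaaaabccc
aaaaa987666655aabbbaaabcccccbbcccccbbcccccbabbbbaba956666789aaaaaabccc
aa8666666666318aaaabbbba9bcccccbbcccccbaabbbbaaaaaa7146666666678aabccc
a86666666665117aaaaaaaabbba9abcccccaabbbbbaaaaaaaaa71266666666669abccc
966666666663117aaaaaaaaaaabbbba9abbbbbaaaaaaaaaaaaa711466666666669cccc
766666666651117aaaaaaaaaaaaaabbbbbbaaaaaaaaaaaaaaaa711266666666667bccc
666666666631117aaaaaaaaaaaaaaaaaaaaaaaaaaaaaaaaaaaa6111466666666668ccb
666666666511117aaaaaaaaaaaaaaaaaaaaaaaaaaaaaaaaaaab71112666666666669cb
666666666311116aaaaaaaaaaaaaaaaaaaaaaaaaaaaaaaaaaaa51111466666666666ab
```

```bash
python3 -c "
from plant import *
print(job_done())"
```

```text
the job is handed in; nothing more can be done
None
```

I tipped the bin fully and left it tipped, scooped out both balls, and set the loaded scoop down level near the middle of the pan (about 3–5 mm off by my estimate). The job was handed in at about 17 s; no verdict came back.

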